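# Let the press ram down off its pawl onto the arbor

## Task

The ram of the hand press is held up by the pawl of its ratchet wheel. Flick the pawl's throw-over lever across towards the front of the press, lift the handle a touch so that the pawl springs out of the wheel, and then ease the handle down without ever letting it drop until the ram just rests on the steel arbor. Do not bear down on the arbor; let go of the handle and leave the lever thrown, the arbor standing upright in place and the loose parts on the bench as they are.

Things in the scene. Friction and masses are not known exactly. Their poses are not given: they have to be found in the camera images.
- press: green hand press (rack and pinion), bolted down; base 270x140 mm, head 200x70 mm, its top at z 245 mm. Origin: under the base, on the bench; its x points from front (robot side) to back, z up. In this frame: ram centred at x -58, y 0, reaching up to z 375; handle shaft along y at x -30, z 200 mm; handle on the +y side, ratchet wheel (90 mm across), pawl and its lever on the -y side.
- handle (a joint): handle angle, rad: 0 level, pointing to press -x, more when raised; -0.75 to 0.85. Turns with the 18-tooth wheel; 1 rad lifts the ram 15 mm. Starts held at about 0.2 or 0.55. Once the pawl is out its weight pulls down with 0.6 to 1 N m (3 to 5 N at the grip point): let go, it drops. The ram meets the arbor anywhere from -0.05 to -0.7, to be felt: the load goes; a push then acts 13-fold on it.
- handle_grip (a point): point on the centre line of the handle, a straight round steel bar of 16 mm diameter, 200 mm from its turning axis; a good place to pinch it from above with a finger on either side (along press y). The bar is free from 60 to 245 mm from the axis.
- handle_axis (a point): turning axis of the handle where the bar's centre line crosses it; the axis lies along the press's y. The grip point moves on a 200 mm circle about it, in the vertical plane of the bar.
- handle_ball (a point): centre of the 30 mm steel ball on the end of the handle, 262 mm from the turning axis
- throw (a joint): throw-over lever of the pawl, rad: 0 leaning back, pawl sprung into the wheel; 0.9 thrown to the front (press -x), pawl sprung outwards. An over-centre spring holds it at both ends: about 3 N at its pad starts it, past 0.45 it snaps over by itself. The pawl stays caught in its loaded tooth even then, and springs out when the handle is raised a little (under 0.12 rad).
- throw_pad (a point): middle of the lever's thumb pad, a steel pin of 13 mm diameter, 32 mm long along the press's y, 50 mm from the lever's pivot: 22 mm behind the pivot at 0, 22 mm in front of it at 0.9, 45 mm above it at both. Free above, in front and behind down to z 260 mm; below lie pawl and ratchet wheel (top at z 245 mm).
- pawl (a joint): angle of the pawl relative to its lever, rad: about 0 at the start; about -0.9 when the lever is thrown but the pawl is still caught in the wheel; about -0.5 once it has sprung clear
- pawl_tip (a point): rounded tip of the steel pawl, 50 mm from its pin; in a tooth at the start, it rises by about 20 mm when it springs clear
- ram: square steel ram, 26 mm, moving straight up and down; origin: centre of its lower face, a round nose of 24 mm diameter
- arbor: hardened steel arbor standing upright under the ram: body of 22 mm diameter, 36 mm high, with a screwed-in pressing head of 18 mm on top that is screwed out differently for every job, so that its whole height is anything from 44 to 51 mm (its pose does not tell). Origin: centre of its lower face. Loose.
- anvil: round screw table of the press, 68 mm across, its height differs by 1.5 mm from job to job; a brass valve top cap lies in its nest and the arbor stands in the cap, 18 mm above this origin (centre of the plate's underside). Fixed.
- spare_cap: bystander: loose brass valve top cap on the bench, 31 mm across, 12 mm high; origin: centre of its underside
- sleeve: bystander: loose aluminium sleeve, 34 mm across, 40 mm high, standing on the bench; origin: centre of its underside
- button: bystander: loose nickel finger button, 21 mm across, 14 mm high; origin: centre of its underside

How it is judged (in metres and radians):
On the way, in this order (a step that is already met when the one before it is completed fails the run):
1. the throw-over lever is across to the front, the pawl still caught and the ram still up (value of joint throw above 0.75 rad and value of joint handle above 0.15 rad), for 0.1 s.
2. the pawl has sprung clear of the wheel, the ram still up (value of joint throw above 0.75 rad and value of joint pawl above -0.65 rad and value of joint handle above 0.1 rad), for 0.1 s.
At the end, for the whole second after the job is handed in: the ram rests on the arbor (more than 15 N on it), the handle is let go and still, the throw-over lever is thrown to the front (over 0.75 rad), and the arbor stands upright (within 0.05 rad) and within 5 mm of the ram's centre line (contact force between ram and arbor above 15 N and value of joint throw above 0.75 rad and velocity of joint handle between -0.05 and 0.05 rad/s and angle between arbor's own z axis and vertical below 0.05 rad and horizontal distance between arbor and ram below 0.005 m); the robot touches nothing.
It fails at once if the handle drops (faster than 1.6 rad/s downward) (velocity of joint handle below -1.6 rad/s).
It fails at once if the ram is driven or banged onto the arbor (more than 100 N; at rest it bears with about 40 to 60 N) (contact force between ram and arbor above 100 N).
It fails at once if a bystander (spare cap, sleeve, finger button) is moved by more than 20 mm (distance of any of spare_cap, sleeve, button from where it was at the start of the episode above 0.02 m).
It also fails if it takes over 72 s, if anything falls off the work surface, if the arm or the gripper's body presses on something with over 40 N, if the wrist force passes 120 N, or if a joint passes its speed limit or range.

## Robot

A 6-joint arm with a two-finger parallel gripper is mounted at the origin on the work surface. World frame = base frame: x ahead of the robot, y to its left, z up, the work surface at z = 0. Lengths are in m, angles in degrees, forces in N, time in s.
With the tool pointing down it reaches from about 0.375 to 0.925 m from the base axis. Payload 5.7 kg.
Tool frame: the origin (TCP) lies midway between the tips of the shut fingers; the grasp point (between the pads) lies 19 mm behind it; z points along the fingers, x is the direction in which the jaws open and shut, and the axes are right-handed (so a half turn about z gives the same grasp; the last joint's range is limited). The gripper opens to 88 mm and grips with 3 to 60 N. Pads are 20 mm wide; open, the fingers measure 115 mm over their backs; the gripper's body (75 mm by 178 mm) begins 61 mm behind the grasp point.
Start: joints at [-82.168, 20.558, 86.54, -0, 72.909, -6.595], TCP at [0.149, -0.581, 0.223] pointing down, gripper open.
Joint ranges: [-170.27, 170.27], [-57.76, 135], [12.27, 136.19], [-55.21, 235.2], [11.17, 155.16], [-170.74, 170.74]. Speed limits (degrees/s): [136.94, 136.94, 180, 180, 180, 180].

## Interface

Orientations are given as [roll, pitch, yaw] about the fixed x, y, z axes, in that order (R = Rz(yaw) Ry(pitch) Rx(roll)).
In Python, from station import sense, eyes, close_job gives the robot as it stands.
- The arm moves only by the tool carry_out, never from a script. Its arguments are lists of equal length, an entry for each row: "dp": the shift along the world's x, y, z in units of 0.15 m (1.0 is 0.15 m), a list of three; "yaw": the turn about the world's z in units of 90 degrees (1.0 is 90 degrees); "gripper": the closure, from -1 (fully open) to 1 (shut). A call has 1 to 5 rows; each row is the pose to reach, as a shift and turn from the pose measured when the call began; what a row does not reach only later rows make up. A row lasts 1/8 s, in which the tool goes at most 62.5 mm and 10.7 degrees, less where a joint would pass 70% of its speed; a pose out of reach is approached as far as the arm can. A call with a number of a shift or a turn outside -1 to 1 is refused whole. A call with a gripper value outside its range is refused whole. The fingers move at their own pace and stop on an object; the grip force is fixed at half the most. Time passes only in rows, so rows that repeat a pose let the fingers close. It gives the time, the measured TCP pose, the force and the opening at its end, in the units of the state.
- sense(): the state, without advancing time (a new reading comes with each control period).
- eyes.capture(name): name is "scene" or "top" or "wrist"; returns a dict with "img" (384x512x3 uint8, red, green, blue), "K" (3x3 intrinsics, pixels), "dist" ([k1, k2, p1, p2, k3] as OpenCV has them; the pictures are not rectified), "R" (3x3) and "t" (3): a world point X has camera coordinates R X + t. Camera axes: x right, y down, z forward; pixel columns grow to the right and rows downward; lengths in m; the calibration is good to about 2 mm. A picture is of the moment at which its call begins. There is no depth.
- close_job(): hands the job in, once; it reports no verdict.
The state is a dict: "clock": time; "joints": joint angles; "dq": joint speeds; "effort": joint torques, N m; "eef_pos": TCP position; "ee_rot": TCP orientation; "ft_force": force on the tool from outside, world axes, zero at the start; "torque": the same for the moment, N m; "opening": finger opening in m.
Only numpy, scipy, OpenCV 4.12 (cv2) and the standard library are available. Lean on these libraries where they do the work, as an engineer would, in place of code of your own. Each camera call takes 0.05 s, during which the arm holds its last target. There are 200 camera calls.

## Working session

There is one attempt and no reset: what is moved stays moved. The work goes in short steps, Python scripts to look and compute and a tool call to move; the robot and the scene stay as the last step left them, time stands still between calls to the robot, and variables do not carry over. Pictures are saved under pics/ and viewed, about 8 in all and at most 12, crops included, and the job is handed in when it is done.

Besides the shell and the picture viewer there is one more tool, called as name(argument=value, ...) on one line, values as JSON. carry_out: Moves the arm, as the interface text tells. Shifts and turns lie within -1 to 1; 1 stands for 0.15 m of shift or 90 degrees of turn. Its arguments: {"type":"object","properties":{"dp":{"type":"array","items":{"type":"array","items":{"type":"number"}}},"yaw":{"type":"array","items":{"type":"number"}},"gripper":{"type":"array","items":{"type":"number"}}},"required":["dp","yaw","gripper"]}

```bash
mkdir -p pics; python3 - <<'E'
from station import sense, eyes
import cv2,pickle
s=sense();print(s)
d={}
for n in("scene","top","wrist"):
    c=eyes.capture(n);d[n]=c
    print(n,c["K"].tolist(),c["dist"],c["R"].round(4).tolist(),c["t"].round(4))
pickle.dump(d,open("cap0.pkl","wb"))
for n in("scene","top"):
    cv2.imwrite(f"pics/{n}0.png",cv2.resize(d[n]["img"][:,:,::-1],(800,600),interpolation=cv2.INTER_CUBIC))
E
```

```text
{'clock': 0.0, 'joints': array([-8.21687466e+01,  2.05982798e+01,  8.65969204e+01, -4.00396154e-04,
        7.29096312e+01, -6.59468455e+00]), 'dq': array([-0.02471405, -0.03696484,  0.03939553, -0.01773617, -0.09928438,
       -0.10420241]), 'effort': array([-6.78239921e-04, -5.15387177e+01, -2.70729589e+01,  6.73750928e-02,
        3.50527908e-02, -1.64106546e-04]), 'eef_pos': array([ 0.14937428, -0.58040542,  0.22181975]), 'ee_rot': array([-1.79988341e+02,  1.04181695e-01, -7.55739334e+01]), 'ft_force': array([-0.29820702,  0.20287765,  0.27767344]), 'torque': array([ 0.02184574, -0.02414861,  0.01865385]), 'opening': 0.0876269852403342}
scene [[412.75559138684514, 0.0, 256.79390499238485], [0.0, 412.75559138684514, 191.66223067316605], [0.0, 0.0, 1.0]] [-0.01989317  0.          0.          0.          0.        ] [[-0.4357, 0.9001, -0.0049], [0.5365, 0.2553, -0.8043], [-0.7227, -0.3531, -0.5942]] [ 0.1926 -0.156   1.4642]
top [[469.78258292551, 0.0, 247.36158392459024], [0.0, 469.78258292551, 188.24126164028326], [0.0, 0.0, 1.0]] [0.00644747 0.         0.         0.         0.        ] [[-0.0072, -0.9997, 0.0235], [-0.9837, 0.0028, -0.1795], [0.1794, -0.0245, -0.9835]] [0.0352 0.5911 1.268 ]
wrist [[293.24117556337524, 0.0, 254.86388743735984], [0.0, 293.24117556337524, 187.46192231731905], [0.0, 0.0, 1.0]] [-0.04771161  0.          0.          0.          0.        ] [[0.2495, -0.9684, -0.0018], [-0.9263, -0.2392, 0.2912], [-0.2824, -0.071, -0.9567]] [-0.5987 -0.0366  0.3918]
```

View pics/scene0.png

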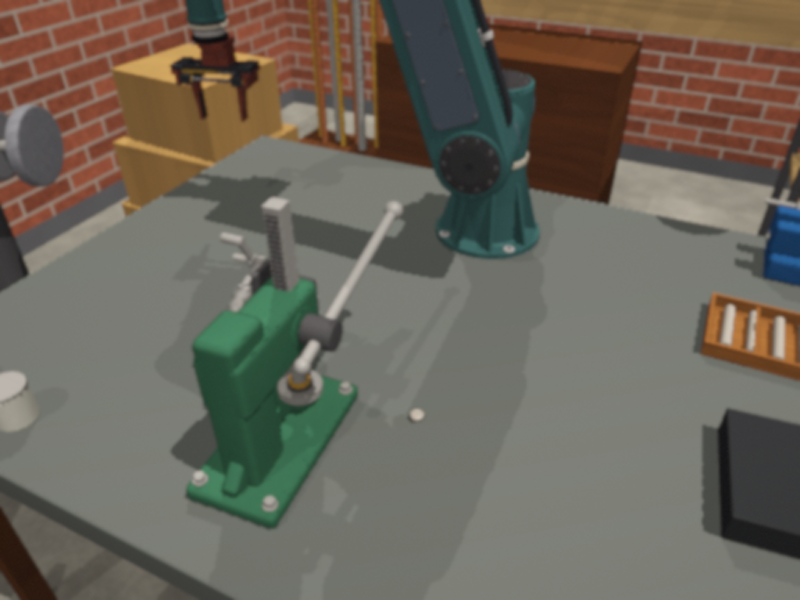

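View pics/top0.png

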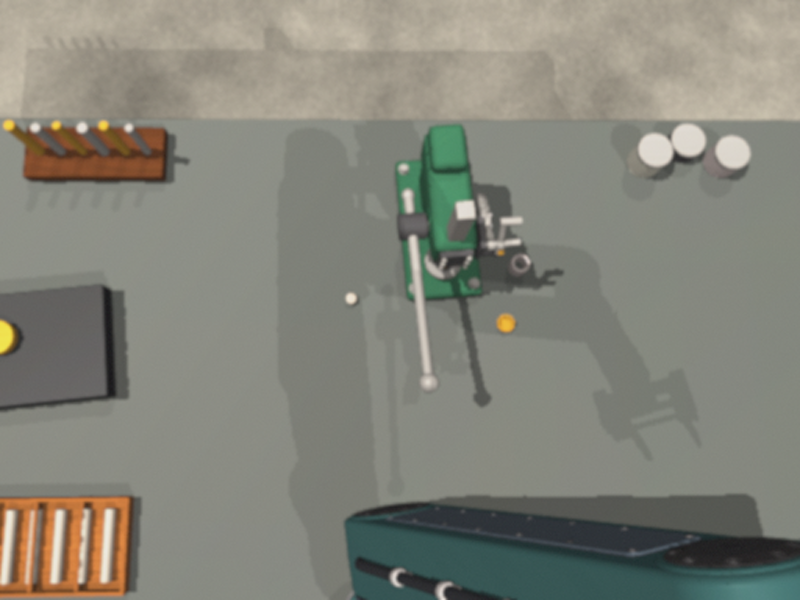

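```bash
cat > h.py <<'E'
import numpy as np,cv2
def P(c): return np.hstack([c["R"],np.array(c["t"]).reshape(3,1)])
def und(c,p): return cv2.undistortPoints(np.array([[p]],float),c["K"],c["dist"]).reshape(2,1)
def tri(c1,p1,c2,p2):
    X=cv2.triangulatePoints(P(c1),P(c2),und(c1,p1),und(c2,p2)).ravel();X=X[:3]/X[3]
    e=[np.linalg.norm(proj(c,X)-p) for c,p in((c1,p1),(c2,p2))]
    return X,e
def proj(c,X): return cv2.projectPoints(np.array([X],float).reshape(-1,1,3),cv2.Rodrigues(c["R"])[0],np.array(c["t"]),c["K"],c["dist"])[0].reshape(-1,2).squeeze()
E
python3 - <<'E'
from h import *
import pickle
d=pickle.load(open("cap0.pkl","rb"))
pts={"ball":((394,208),(428,382)),"hub":((320,332),(412,225)),"ramtop":((277,204),(465,210)),"padmid":((232,238),(511,220)),"pin2":((245,258),(505,243)),"boltB+":((270,502),(403,169)),"boltF+":((346,387),(413,289)),"button":((417,415),(351,298))}
for k,(a,b) in pts.items():
    X,e=tri(d["scene"],np.array(a)*.64-.18,d["top"],np.array(b)*.64-.18);print(k,X.round(4),np.round(e,2))
s=d["scene"]["img"][:,:,::-1];t=d["top"]["img"][:,:,::-1]
A=cv2.resize(s[120:270,120:270],(590,590),interpolation=3);cv2.imwrite("pics/c1.png",A)
B=cv2.resize(t[75:255,230:370],(466,600),interpolation=3);cv2.imwrite("pics/c2.png",B)
E
```

```text
ball [ 0.4211 -0.0224  0.2593] [0.21 0.22]
hub [ 0.6778 -0.0053  0.2034] [0.2  0.17]
ramtop [ 0.6527 -0.0689  0.3674] [0.69 0.62]
padmid [ 0.6577 -0.1468  0.3011] [0.35 0.32]
pin2 [ 0.6354 -0.1474  0.2557] [0.78 0.72]
boltB+ [ 8.349e-01 -5.000e-04  3.420e-02] [0.01 0.01]
boltF+ [ 0.605  -0.017   0.0337] [0.3  0.26]
button [0.592  0.0984 0.0111] [0.33 0.28]
```

View pics/c1.png

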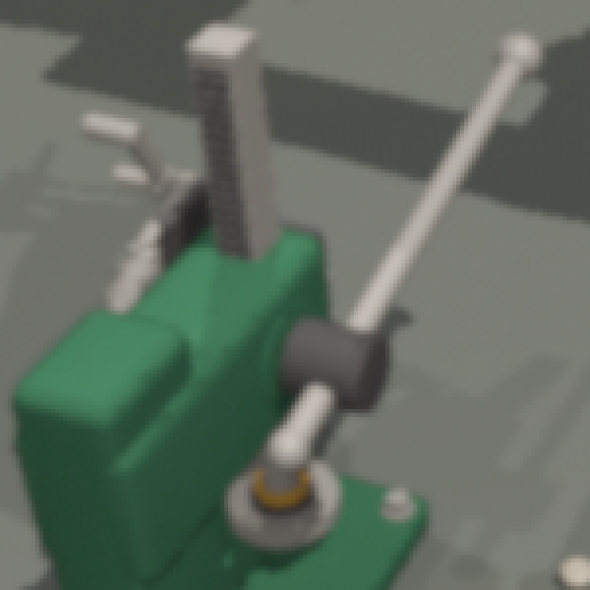

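View pics/c2.png

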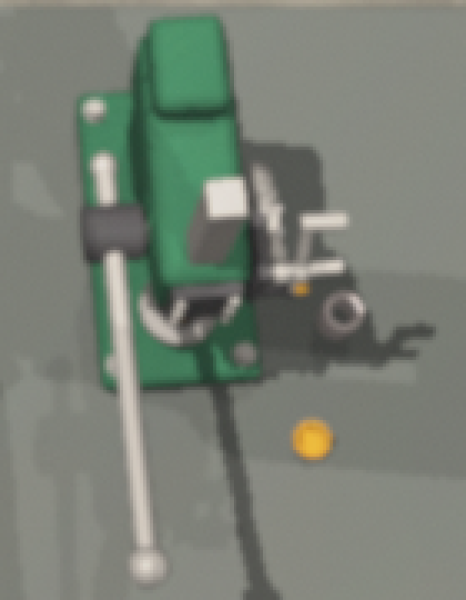

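```bash
python3 - <<'E'
from h import *
import pickle
d=pickle.load(open("cap0.pkl","rb"))
s=lambda p:np.array(p)/3.933+120-.37
t=lambda p:np.array(p)/3.333+np.array([230,75])-.35
for k,a,b in(("stub end",(288,445),(103,160)),("pad mid",(111,127),(325,220)),("pin2 mid",(133,174),(318,268)),("headtop cornerF+",(322,236),(140,283)),("hub out end",(365,375),(85,232))):
    X,e=tri(d["scene"],s(a),d["top"],t(b));print(k,X.round(4),np.round(e,2))
E
```

```text
stub end [0.7356 0.0017 0.1965] [0.55 0.43]
pad mid [ 0.6576 -0.1477  0.3014] [0.24 0.22]
pin2 mid [ 0.6365 -0.1532  0.2573] [1.39 1.3 ]
headtop cornerF+ [ 0.6301 -0.029   0.2476] [3.6  3.18]
hub out end [0.6775 0.0147 0.2029] [0.41 0.34]
```

carry_out(dp=[[0.25,0.19,0.3],[0.5,0.38,0.6],[0.75,0.56,0.8],[1,0.75,0.9],[1,0.75,0.9]], yaw=[0.11,0.22,0.33,0.44,0.5], gripper=[1,1,1,1,1])

```text
clock: 0.78
eef_pos: [0.3021, -0.4665, 0.3588]
ee_rot: [180.0, -0.1, -30.1]
ft_force: [-0.9, -0.7, -1.2]
opening: 0.0416
```

carry_out(dp=[[0.4,0.3,0],[0.8,0.6,0],[1,0.78,0],[1,0.78,0]], yaw=[0.11,0.22,0.33,0.38], gripper=[1,1,1,1])

```text
clock: 1.27
eef_pos: [0.4548, -0.3463, 0.3584]
ee_rot: [-179.9, -0.1, 4.6]
ft_force: [-0.3, -0.5, -0.2]
opening: 0.0018
```

carry_out(dp=[[0.4,0.3,0],[0.8,0.6,0],[1,0.78,0.1],[1,0.78,0.1]], yaw=[0,0,0,0], gripper=[1,1,1,1])

```text
clock: 1.78
eef_pos: [0.6074, -0.2265, 0.3734]
ee_rot: [-179.9, -0.2, 4.8]
ft_force: [-1.0, 0.4, 0.3]
opening: 0.0008
```

carry_out(dp=[[0.33,0.16,0],[0.667,0.33,0],[0.667,0.5,-0.1],[0.667,0.5,-0.4],[0.667,0.5,-0.56]], yaw=[0,0,0,0,0], gripper=[1,1,1,1,1])

```text
clock: 2.4
eef_pos: [0.7056, -0.1518, 0.2863]
ee_rot: [-179.9, 0.1, 4.8]
ft_force: [-0.8, -0.1, 0.5]
opening: 0.0006
```

```bash
python3 - <<'E'
from h import *
from station import sense,eyes
import pickle
s=sense();print(s["eef_pos"],s["ee_rot"],s["ft_force"])
c={n:eyes.capture(n) for n in("scene","top")}
pickle.dump(c,open("cap1.pkl","wb"))
a=cv2.resize(c["scene"]["img"][100:250,90:240],(400,400),interpolation=3);b=cv2.resize(c["top"]["img"][90:190,270:370],(400,400),interpolation=3)
cv2.imwrite("pics/p5.png",np.hstack([a,b])[:,:,::-1])
for n in c: print(n,proj(c[n],s["eef_pos"]))
E
```

```text
[ 0.70558672 -0.15177335  0.28630188] [-1.79862745e+02  6.06095575e-02  4.81800399e+00] [-0.76652966 -0.07465515  0.45125443]
scene [132.4265101  168.82664446]
top [326.74315066 123.05884285]
```

View pics/p5.png

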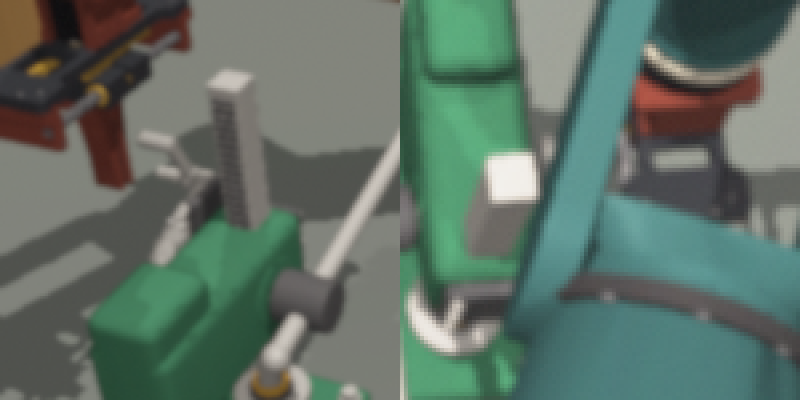

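carry_out(dp=[[-0.12,0,0.01],[-0.2,0,0.01],[-0.28,-0.01,0.01],[-0.36,-0.02,0.01],[-0.44,-0.02,0.01]], yaw=[0,0,0,0,0], gripper=[1,1,1,1,1])

```text
clock: 3.12
eef_pos: [0.6408, -0.156, 0.2896]
ee_rot: [-179.9, -0.2, 4.8]
ft_force: [3.2, -0.8, 1.5]
opening: 0.0004
```

```bash
cat > look.py <<'E'
from h import *
from station import sense,eyes
import pickle,sys
def look(name,cs,crop):
    c=eyes.capture(cs);x0,y0,w,h=crop
    k=min(800/w,600/h)
    cv2.imwrite("pics/"+name,cv2.resize(c["img"][y0:y0+h,x0:x0+w,::-1],None,fx=k,fy=k,interpolation=3));print("scale",k)
    pickle.dump(c,open(name+".pkl","wb"))
E
python3 -c "
from look import *
s=sense();print(s['eef_pos'],s['ft_force'],s['clock'])
look('p6.png','scene',(90,90,180,135))"
```

```text
[ 0.64077411 -0.15595268  0.28962719] [ 3.15733596 -0.84075875  1.53283812] 3.125
scale 4.444444444444445
```

View pics/p6.png

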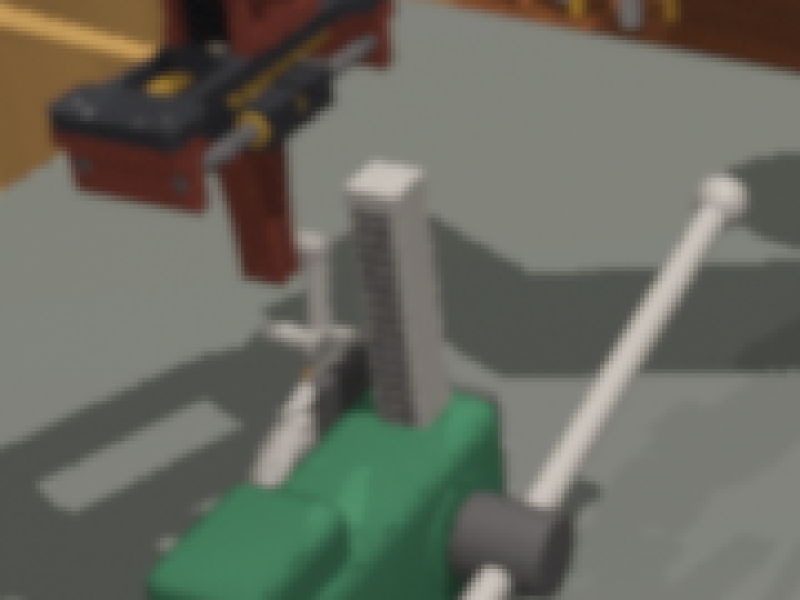

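carry_out(dp=[[-0.03,0,0],[-0.06,0,0],[-0.09,-0.01,0],[-0.09,-0.01,0]], yaw=[0,0,0,0], gripper=[1,1,1,1])

```text
clock: 3.68
eef_pos: [0.6285, -0.1557, 0.2891]
ee_rot: [-179.8, -0.4, 4.8]
ft_force: [12.1, 4.7, -3.8]
opening: 0.0003
```

```bash

python3 -c "
from look import *
s=sense();print(s['eef_pos'],s['ft_force'],s['clock'])
look('p7.png','scene',(120,110,120,90))
c=pickle.load(open('p7.png.pkl','rb'))
for X in [(.6577,-.147,.301),(.635,-.147,.3057),(.6135,-.1497,.301)]: print((proj(c,X)-[120,110])*6.667)"
```

```text
[ 0.62846295 -0.15572102  0.28909741] [12.11320567  4.69970651 -3.8237666 ] 3.675
scale 6.666666666666667
[185.85289649 280.7265554 ]
[228.05025642 234.71732162]
[264.10514169 215.43124865]
```

View pics/p7.png

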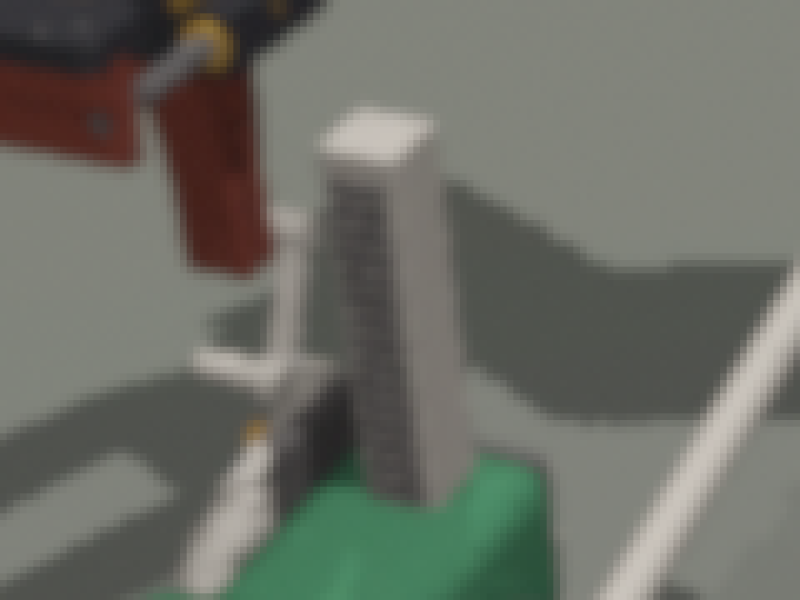

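carry_out(dp=[[0.15,0,0],[0.2,0,0.35],[0.3,0.1,0.7],[0.5,0.4,0.7],[0.617,0.75,0.7]], yaw=[0,0,0,0,0], gripper=[1,1,1,1,1])

```text
clock: 4.35
eef_pos: [0.7221, -0.0429, 0.3942]
ee_rot: [-179.8, -0.4, 4.7]
ft_force: [0.4, -0.2, 0.3]
opening: 0.0004
```

carry_out(dp=[[0,0.2,0],[-0.007,0.287,-0.1],[-0.007,0.287,-0.5],[-0.007,0.287,-0.9],[-0.007,0.287,-1]], yaw=[0,0,0,0,0], gripper=[1,1,1,1,1])

```text
clock: 4.97
eef_pos: [0.7171, -0.0005, 0.2384]
ee_rot: [-179.7, 0.1, 4.6]
ft_force: [0.3, -0.0, 0.1]
opening: 0.0007
```

```bash

python3 -c "
from look import *
s=sense();print(s['eef_pos'],s['ft_force'],s['clock'])
look('p8.png','scene',(120,130,200,150))
c=pickle.load(open('p8.png.pkl','rb'))
print((proj(c,s['eef_pos'])-[120,130])*4)"
```

```text
[ 7.17072696e-01 -5.07733666e-04  2.38414603e-01] [ 0.34963971 -0.02563164  0.07129571] 4.975
scale 4.0
[297.92349486 322.28015583]
```

View pics/p8.png

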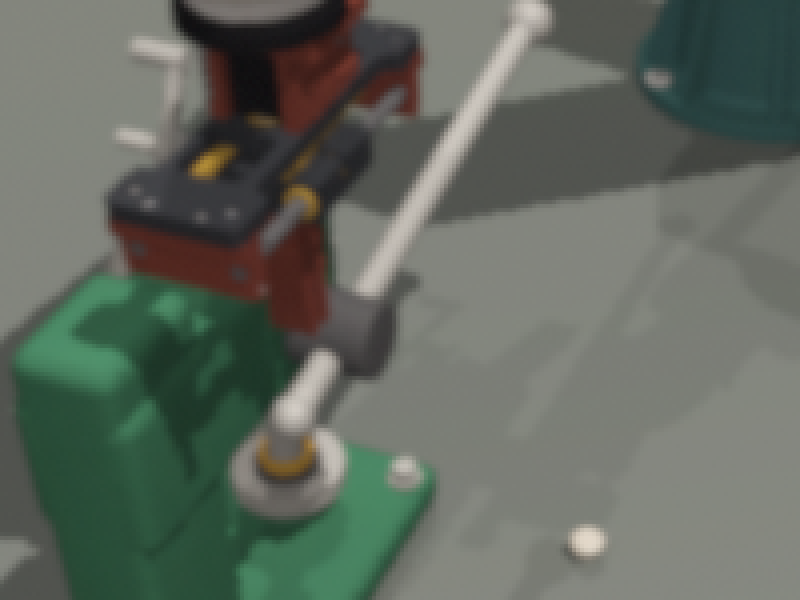

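carry_out(dp=[[0.02,0,-0.1],[0.02,0,-0.18],[0.02,0,-0.2],[0.02,0,-0.215],[0.02,0,-0.23]], yaw=[0,0,0,0,0], gripper=[1,1,1,1,1])

```text
clock: 5.65
eef_pos: [0.7215, -0.0005, 0.2053]
ee_rot: [-179.8, -0.0, 4.6]
ft_force: [-0.2, -0.5, -1.1]
opening: 0.0007
```

carry_out(dp=[[0,0,-0.01],[0,0,-0.02],[0,0,-0.03],[0,0,-0.04],[0,0,-0.04]], yaw=[0,0,0,0,0], gripper=[1,1,1,1,1])

```text
clock: 6.28
eef_pos: [0.7217, -0.0005, 0.1999]
ee_rot: [-179.8, -0.1, 4.6]
ft_force: [-1.0, 1.0, 3.8]
opening: 0.0003
```

carry_out(dp=[[0,0,-0.007],[0,0,-0.014],[0,0,-0.02],[0,0,-0.02]], yaw=[0,0,0,0], gripper=[1,1,1,1])

```text
clock: 6.78
eef_pos: [0.7218, -0.0005, 0.199]
ee_rot: [-179.8, -0.1, 4.7]
ft_force: [-3.9, 0.0, 12.0]
opening: 0.0006
```

carry_out(dp=[[0,0,-0.02],[0,0,-0.03],[0,0,-0.04],[0,0,-0.05],[0,0,-0.05]], yaw=[0,0,0,0,0], gripper=[1,1,1,1,1])

```text
clock: 7.4
eef_pos: [0.7219, -0.0006, 0.1958]
ee_rot: [-179.8, -0.3, 4.7]
ft_force: [-8.5, 0.9, 22.0]
opening: 0.0005
```

carry_out(dp=[[0,0,-0.03],[0,0,-0.04],[0,0,-0.045],[0,0,-0.05],[0,0,-0.05]], yaw=[0,0,0,0,0], gripper=[1,1,1,1,1])

```text
clock: 8.02
eef_pos: [0.7224, -0.0006, 0.1928]
ee_rot: [-179.9, -0.5, 4.7]
ft_force: [-7.6, 0.4, 22.9]
opening: 0.0008
```

```bash

python3 -c "
from look import *
s=sense();print(s['eef_pos'],s['ft_force'],s['clock'])
look('p9.png','scene',(100,110,180,135))
look('p9t.png','top',(230,75,140,180))
c=pickle.load(open('p9.png.pkl','rb'));u=np.array([-.9976,-.068])
for a in(.1,.2,.3,.4,.5):
  X=[.676+.262*np.cos(a)*u[0],-.0045+.262*np.cos(a)*u[1],.2+.262*np.sin(a)];print(a,(proj(c,X)-[100,110])*4.444)"
```

```text
[ 7.22397019e-01 -5.74695662e-04  1.92836583e-01] [-7.5932316   0.36712922 22.90591973] 8.025
scale 4.444444444444445
scale 3.3333333333333335
0.1 [679.49604086 150.03831272]
0.2 [676.32695236 112.64083689]
0.3 [671.25058075  76.79215754]
0.4 [664.18046341  42.79020094]
0.5 [655.02864145  10.96976349]
```

View pics/p9.png

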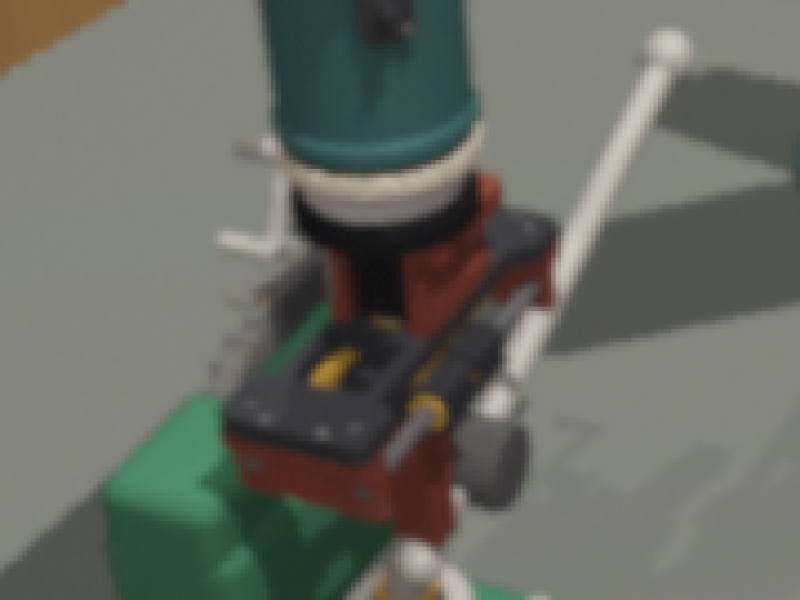

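carry_out(dp=[[0,0,-0.028],[0,0,-0.023],[0,0,-0.017],[0,0,-0.011],[0,0,-0.005]], yaw=[0,0,0,0,0], gripper=[1,1,1,1,1])

```text
clock: 8.75
eef_pos: [0.7235, -0.0005, 0.1963]
ee_rot: [-179.9, -0.7, 4.7]
ft_force: [-5.4, 0.7, 20.2]
opening: 0.0005
```

carry_out(dp=[[0,0,-0.024],[-0.003,0,-0.018],[-0.006,0,-0.012],[-0.008,0,-0.006],[-0.01,0,0]], yaw=[0,0,0,0,0], gripper=[1,1,1,1,1])

```text
clock: 9.38
eef_pos: [0.7239, -0.0005, 0.2005]
ee_rot: [-179.9, -1.1, 4.7]
ft_force: [-2.7, 2.1, 16.7]
opening: 0.0004
```

carry_out(dp=[[-0.005,0,-0.02],[-0.01,0,-0.015],[-0.015,0,-0.009],[-0.015,0,-0.003],[-0.015,0,0.003]], yaw=[0,0,0,0,0], gripper=[1,1,1,1,1])

```text
clock: 10.0
eef_pos: [0.7237, -0.0005, 0.2046]
ee_rot: [-180.0, -1.4, 4.7]
ft_force: [-1.9, -0.2, 15.9]
opening: 0.0005
```

carry_out(dp=[[0,0,-0.018],[0,0,-0.014],[0,0,-0.009],[0,0,-0.004],[0,0,0.001]], yaw=[0,0,0,0,0], gripper=[1,1,1,1,1])

```text
clock: 10.62
eef_pos: [0.7235, -0.0005, 0.2074]
ee_rot: [180.0, -1.5, 4.7]
ft_force: [-5.5, 0.9, 13.9]
opening: 0.0001
```

carry_out(dp=[[0,0,-0.016],[0,0,-0.012],[0,0,-0.007],[0,0,-0.002],[0,0,0.003]], yaw=[0,0,0,0,0], gripper=[1,1,1,1,1])

```text
clock: 11.25
eef_pos: [0.723, -0.0005, 0.2103]
ee_rot: [180.0, -1.5, 4.7]
ft_force: [-6.0, 0.1, 14.1]
opening: 0.0004
```

```bash
cat > ang.py <<'E'
from look import *
# handle angle from the bright ball in scene: match along circle using template from cap0 (angle .228)
d=pickle.load(open("cap0.pkl","rb"))["scene"]
u=np.array([-.9977,-.068])
def pos(a): return proj(d,[.676+.262*np.cos(a)*u[0],-.0045+.262*np.cos(a)*u[1],.2+.262*np.sin(a)])
def patch(im,p): return cv2.getRectSubPix(im,(13,13),tuple(map(float,p))).astype(float)
def angle():
    im=cv2.cvtColor(eyes.capture("scene")["img"],cv2.COLOR_RGB2GRAY);m=cv2.GaussianBlur(im,(5,5),0).astype(np.float32)
    cand=np.arange(-.75,.6,.01);v=[m[tuple(np.round(pos(a)).astype(int)[::-1])]-0*a for a in cand]
    T=patch(cv2.cvtColor(d["img"],cv2.COLOR_RGB2GRAY),pos(.228))
    sc=[cv2.matchTemplate(patch(im,pos(a)).astype(np.float32),T.astype(np.float32),5)[0,0] for a in cand]
    o=np.argsort(sc)[::-1][:4];return [(round(cand[i],2),round(float(sc[i]),2)) for i in o]
if __name__=="__main__":
    s=sense();print(s["clock"],s["eef_pos"].round(4),s["ft_force"].round(1),angle())
E
python3 ang.py
```

```text
11.25 [ 7.230e-01 -5.000e-04  2.103e-01] [-6.   0.1 14.1] [(np.float64(0.01), 0.96), (np.float64(0.0), 0.94), (np.float64(0.02), 0.9), (np.float64(-0.01), 0.85)]
```

carry_out(dp=[[0,0,-0.016],[0,0,-0.011],[0,0,-0.006],[0,0,-0.001],[0,0,0.004]], yaw=[0,0,0,0,0], gripper=[1,1,1,1,1])

```text
clock: 11.92
eef_pos: [0.7223, -0.0006, 0.2134]
ee_rot: [179.9, -1.5, 4.7]
ft_force: [-7.3, -0.5, 14.0]
opening: 0.0004
```

carry_out(dp=[[0,0,-0.016],[0,0,-0.011],[0,0,-0.006],[0,0,-0.001],[0,0,0.004]], yaw=[0,0,0,0,0], gripper=[1,1,1,1,1])

```text
clock: 12.55
eef_pos: [0.7214, -0.0007, 0.2162]
ee_rot: [179.9, -1.5, 4.7]
ft_force: [-6.6, -0.1, 13.4]
opening: 0.0003
```

```bash
python3 ang.py
```

```text
12.55 [ 7.214e-01 -7.000e-04  2.162e-01] [-6.6 -0.1 13.4] [(np.float64(-0.11), 0.87), (np.float64(-0.1), 0.82), (np.float64(-0.12), 0.82), (np.float64(-0.09), 0.71)]
```

carry_out(dp=[[0.003,0,-0.016],[0.005,0,-0.011],[0.006,0,-0.006],[0.007,0,-0.001],[0.008,0,0.004]], yaw=[0,0,0,0,0], gripper=[1,1,1,1,1])

```text
clock: 13.22
eef_pos: [0.7207, -0.0008, 0.2185]
ee_rot: [179.9, -1.3, 4.7]
ft_force: [-9.7, 0.0, 12.5]
opening: 0.0003
```

carry_out(dp=[[0.003,0,-0.016],[0.005,0,-0.011],[0.006,0,-0.006],[0.007,0,-0.001],[0.008,0,0.004]], yaw=[0,0,0,0,0], gripper=[1,1,1,1,1])

```text
clock: 13.85
eef_pos: [0.7199, -0.0008, 0.2207]
ee_rot: [179.9, -1.1, 4.7]
ft_force: [-9.5, -0.1, 12.2]
opening: 0.0006
```

```bash
python3 ang.py
```

```text
13.85 [ 0.7199 -0.0008  0.2207] [-9.5 -0.1 12.2] [(np.float64(-0.19), 0.82), (np.float64(-0.2), 0.82), (np.float64(-0.18), 0.74), (np.float64(-0.21), 0.73)]
```

carry_out(dp=[[0,0,-0.013],[-0.003,0,-0.008],[-0.004,0,-0.003],[-0.005,0,0.002],[-0.006,0,0.007]], yaw=[0,0,0,0,0], gripper=[1,1,1,1,1])

```text
clock: 14.52
eef_pos: [0.7182, -0.0009, 0.224]
ee_rot: [179.9, -1.1, 4.7]
ft_force: [-6.9, -0.6, 13.1]
opening: 0.0003
```

carry_out(dp=[[0,0,-0.013],[-0.003,0,-0.008],[-0.004,0,-0.003],[-0.005,0,0.002],[-0.006,0,0.007]], yaw=[0,0,0,0,0], gripper=[1,1,1,1,1])

```text
clock: 15.15
eef_pos: [0.7166, -0.0011, 0.2272]
ee_rot: [179.9, -1.1, 4.7]
ft_force: [-7.2, -0.1, 13.3]
opening: 0.0002
```

```bash
python3 ang.py
```

```text
15.15 [ 0.7166 -0.0011  0.2272] [-7.2 -0.1 13.3] [(np.float64(0.34), 0.64), (np.float64(0.35), 0.63), (np.float64(0.33), 0.61), (np.float64(-0.33), 0.6)]
```

carry_out(dp=[[0,0,-0.014],[0.001,0,-0.009],[0.002,0,-0.004],[0.003,0,0.001],[0.004,0,0.006]], yaw=[0,0,0,0,0], gripper=[1,1,1,1,1])

```text
clock: 15.82
eef_pos: [0.7161, -0.0011, 0.2283]
ee_rot: [179.9, -1.0, 4.7]
ft_force: [-3.7, 0.3, 3.3]
opening: 0.0003
```

carry_out(dp=[[0,0,-0.014],[0.001,0,-0.009],[0.002,0,-0.004],[0.003,0,0.001],[0.004,0,0.006]], yaw=[0,0,0,0,0], gripper=[1,1,1,1,1])

```text
clock: 16.45
eef_pos: [0.7161, -0.0011, 0.2286]
ee_rot: [179.9, -0.9, 4.7]
ft_force: [-3.1, 0.0, 1.0]
opening: 0.0003
```

```bash
python3 ang.py
```

```text
16.45 [ 0.7161 -0.0011  0.2286] [-3.1  0.   1. ] [(np.float64(0.34), 0.64), (np.float64(0.35), 0.63), (np.float64(0.33), 0.61), (np.float64(0.36), 0.59)]
```

carry_out(dp=[[0,0,0.004],[0,0,0.008],[0,0,0.012],[0,0,0.02],[0,0,0.03]], yaw=[0,0,0,0,0], gripper=[1,1,1,1,1])

```text
clock: 17.12
eef_pos: [0.7164, -0.0011, 0.2333]
ee_rot: [179.9, -0.9, 4.7]
ft_force: [-0.2, -0.4, 1.2]
opening: 0.0006
```

carry_out(dp=[[0,0,0.05],[0,0,0.15],[0,0,0.4],[0,0,0.7],[0,0,1]], yaw=[0,0,0,0,0], gripper=[1,1,1,1,1])

```text
clock: 17.75
eef_pos: [0.7164, -0.0011, 0.3861]
ee_rot: [179.9, -1.0, 4.7]
ft_force: [0.8, 0.5, 1.0]
opening: 0.0006
```

carry_out(dp=[[0,0.2,0.1],[0,0.5,0.1],[0,0.8,0.1],[0,1,0.1],[0,1,0.1]], yaw=[0,0,0,0,0], gripper=[1,1,1,1,1])

```text
clock: 18.38
eef_pos: [0.7162, 0.1513, 0.4022]
ee_rot: [179.9, -1.1, 4.9]
ft_force: [0.9, -1.3, 0.2]
opening: 0.0007
```

```bash
python3 -c "
from ang import *
s=sense();print(s['clock'],s['eef_pos'],s['ft_force'],angle())
look('p10.png','scene',(100,100,240,180))"
```

```text
18.375 [0.71617612 0.15134522 0.40223019] [ 0.90634349 -1.33435216  0.15520103] [(np.float64(0.06), 0.7), (np.float64(0.07), 0.67), (np.float64(-0.34), 0.66), (np.float64(0.05), 0.65)]
scale 3.3333333333333335
```

View pics/p10.png

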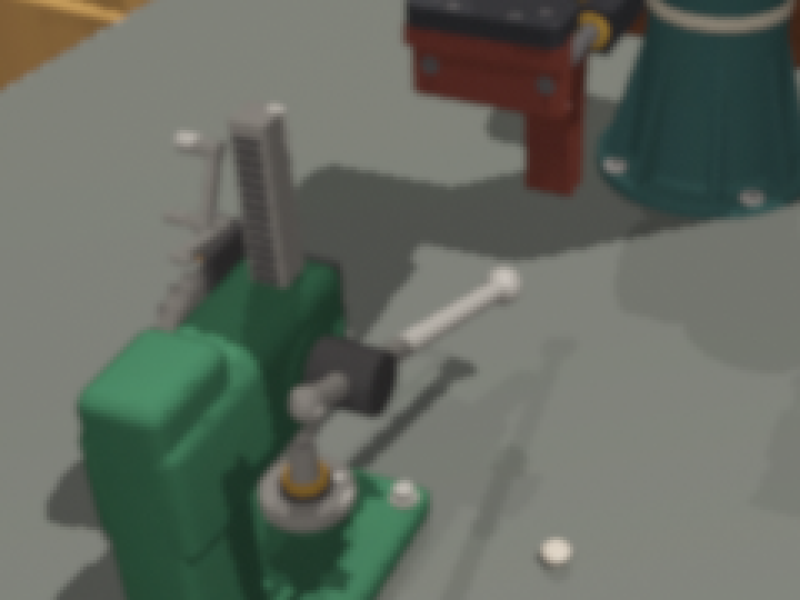

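```bash
python3 -c "
from station import close_job;print(close_job())"
```

```text
the job is handed in; nothing more can be done
None
```

The job is handed in at about 18 s of the 72 s allowed. The ram appears to rest on the arbor, the lever is thrown and the robot is clear of the press. I got no verdict back.

**How it was done**
- **Lever:** I pushed it to the front with the shut fingers, from behind the pad, until it met its stop at about 12 N.
- **Handle:** I did not pinch the grip point. I pressed down with the fingertips on the bar's short stub behind the hub, which can hold or lift the handle but cannot drive the ram onto the arbor.
- **Lift:** I raised the handle from about 0.23 to about 0.38 rad so the pawl could spring out.
- **Lowering:** I eased it down at about 0.1 to 0.2 rad/s. The load on the fingers fell from 13 N to about 1 N at roughly -0.33 rad, then I drew the arm up and away.

**Last checks**
- The last picture shows the lever thrown, the arbor upright in its cap and the robot well clear. The finger button in view looks undisturbed. The sleeve and spare cap were out of view and not checked again, but the fingers stayed well above the bench the whole time.
- The handle stayed at about -0.34 rad after release, well short of its -0.75 stop, so it is the arbor that holds it.
- I never saw the pawl spring out. I take it that it did because the handle went down past its old tooth while still loaded.
- I did not measure the force on the arbor or its centring under the ram.
- My image-based angle reading became ambiguous below -0.3 rad. The final angle rests on its weaker match at -0.34, the tool height and the picture.

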